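# Lock the sharps container

## Task

The sharps container on the bench is to be locked for disposal, but a used glass vial has been left standing on its open sliding gate. Pick the vial off and drop it into the container through the mouth, then push the gate across the mouth until it is fully home and the spring catch clicks behind it. Leave the specimen jar and the tall vial behind the microscope as they stand.

Things in the scene. Friction and masses are not known exactly. Their poses are not given: they have to be found in the camera images.
- sharps_bin: Sharps container, fixed to the bench: oblong white plastic box with grey lid, 178 mm along its x, 98 mm along its y, flat lid top 118 mm above the bench. Origin: centre of its underside, on the bench. Its x axis, level, is the way the gate slides shut, away from the robot; z up. Two runners along x on the lid (y 24 to 37 mm either side, tops 126 mm above the bench) guide the gate.
- mouth (a point): Centre of the container's mouth, on the lid's top face (118 mm above the bench, 18 mm from the container's centre along its +x): opening 46 mm along the container's x by 50 mm along y; empty below, about 108 mm deep. At the start the gate covers at most 3 mm of its near side.
- gate (a joint): Travel in m of the sliding gate, a flat white plate (72 x 56 x 4 mm) between the lid's runners: 0 = open (drawn toward the robot), 0.064 = home over the mouth, at a stop. Starts at 0 to 0.003. It rubs (about 5 N) and stays where left; the last 14 mm lift the spring catch and take a push of about 12 N. At 0.0625 the catch drops behind a rib on the gate, which then cannot slide back.
- gate_bar (a point): Centre of the top face of the gate's thumb bar, the upright white bar at the gate's near (trailing) end: 8 mm thick along the container's x, 44 mm wide along y, 20 mm high, top 142.5 mm above the bench. Its near face, to be pushed along the container's +x, lies 4 mm to the -x side of this point; nothing stands on that side of it. Moves with the gate.
- gate_catch (a joint): Angle in rad of the spring catch, a steel tongue 22 mm wide on the centre line of the lid's far end (container x +38 to +84 mm, top 132 mm above the bench): 0 = down, where its spring holds it with the gate open and again when it has clicked behind the gate's rib; about 0.14 while the rib passes beneath its nose.
- vial_clear: The used vial, loose, standing upright on the open gate between thumb bar and mouth (its foot 122.5 mm above the bench): 58 mm tall, body 27 mm in diameter, screw cap 31 mm in diameter from 38 mm height to the top. About 25 g. Origin: centre of its underside, z up along its axis.
- specimen_jar: Bystander, loose, upright on the bench behind the microscope: squat jar with a wide screw lid, 48 mm in diameter, 70 mm tall. Origin: centre of its underside.
- vial_white: Bystander, loose, upright on the bench behind the microscope: tall vial with a domed cap, 48 mm in diameter, 104 mm tall. Origin: centre of its underside.
Things that resemble listed ones, but are neither listed nor needed, are in the scene too. What is meant by the vial_clear is not green, purple or red, and is the larger of those in its own colour.

How it is judged (in metres and radians):
On the way, in this order (a step that is already met when the one before it is completed fails the run):
1. the used vial is inside the sharps container, below the lid (z of vial_clear in the frame of sharps_bin below 0.07 m and x of vial_clear in the frame of sharps_bin between -0.085 and 0.085 m and y of vial_clear in the frame of sharps_bin between -0.046 and 0.046 m), for 0.2 s.
2. the gate is home and the spring catch has dropped behind it (value of joint gate above 0.0615 m and value of joint gate_catch below 0.04 rad), for 0.2 s.
At the end, for the whole second after the job is handed in: The used vial lies inside the sharps container below its lid, the gate is home (above 0.0615 m of its 0.064 m) with the catch down behind its rib (below 0.04 rad), and the specimen jar and the tall vial stand upright within 30 mm of where they were (all of step 1 and all of step 2 and angle between each of specimen_jar, vial_white's own z axis and vertical below 0.15 rad and distance of each of specimen_jar, vial_white from where it was at the start of the episode below 0.03 m); the robot touches nothing.
It fails at once if the specimen jar or the tall vial is knocked over or shifted by more than 30 mm (angle between any of specimen_jar, vial_white's own z axis and vertical above 0.5 rad or distance of any of specimen_jar, vial_white from where it was at the start of the episode above 0.03 m).
It also fails if it takes over 38 s, if anything falls off the work surface, if the arm or the gripper's body presses on something with over 40 N, if the wrist force passes 120 N, or if a joint passes its speed limit or range.

## Robot

A 6-joint arm with a two-finger parallel gripper is mounted at the origin on a cart in front of the work surface, level with it; the furniture and walls round the work are solid. World frame = base frame: x ahead of the robot, y to its left, z up, the work surface at z = 0. Lengths are in mm, angles in degrees, forces in N, time in s.
With the tool pointing down it reaches from about 350 to 850 mm from the base axis. Payload 8.1 kg.
Tool frame: the origin (TCP) lies midway between the tips of the shut fingers; the grasp point (between the pads) lies 19 mm behind it; z points along the fingers, y is the line along which they close (so a half turn about z gives the same grasp; the last joint's range is limited). The gripper opens to 85 mm and grips with 20 to 120 N. Pads are 22 mm wide; open, the fingers measure 114 mm over their backs; the gripper's body (76 mm by 85 mm) begins 54 mm behind the grasp point. The pads swing forward as they close: fully open they stand 13 mm farther back than shut.
Start: joints at [59.164, 7.471, 85.268, -0, 87.261, -4.893], TCP at [262.471, 539.55, 231.292] pointing down, gripper open.
Joint ranges: [-169.43, 169.43], [-51.17, 129.36], [1.28, 143.12], [-76.62, 256.62], [0, 156.53], [-152.29, 152.29]. Speed limits (degrees/s): [136.94, 136.94, 159.86, 180, 180, 180].

## Interface

Orientations are given as [roll, pitch, yaw] about the fixed x, y, z axes, in that order (R = Rz(yaw) Ry(pitch) Rx(roll)).
In Python, from bench import r gives the robot as it stands.
- The arm moves only by the tool apply_moves, never from a script. Its argument "steps" is a list of rows, each a list of 7 numbers: the opening, from -1 (shut) to 1 (fully open), then the shift along the tool's x, y, z in mm, then the turn, a rotation vector about the tool's x, y, z in units of 5 degrees (1.0 is 5 degrees). A call has exactly 8 rows; each row shifts and turns the commanded pose from where the row before left it, along the tool's axes as they then stand; what a row does not reach is not made up. A row lasts 1/10 s, in which the tool goes at most 50 mm and 8.59 degrees, less where a joint would pass 70% of its speed; a pose out of reach is approached as far as the arm can. A call is refused whole if a number of a shift passes 50 or a number of a turn 1, either way. A call with a gripper value outside its range is refused whole. The fingers move at their own pace and stop on an object; "squeeze" is the grip in N (left out, the last holds). Time passes only in rows, so rows that do not move let the fingers close, or fill a call up. It gives the time, the measured TCP pose, the force, the opening and the grip force at its end, in the units of the state.
- r.sense(): the state, without advancing time (a new reading comes with each control period).
- r.snapshot(name): name is "side" or "top" or "wrist"; returns a dict with "color" (400x640x3 uint8, blue, green, red), "depth" (400x640 float32, mm along the optical axis (not along the pixel's ray), 0 where there is no reading), "mtx" (3x3 intrinsics, pixels), "T" (4x4, takes a point from camera to world coordinates); the wrist camera has in their place "hand_eye" (4x4, takes a point from camera to tool coordinates, whose origin is the TCP and whose axes are the flange's). Camera axes: x right, y down, z forward; pixel columns grow to the right and rows downward; lengths in mm; the calibration is good to about 2 mm. A picture is of the moment at which its call begins: read the wrist's pose just before it.
- r.hand_in(): hands the job in; it is judged then, once.
The state is a dict: "time": time; "joint_pos": joint angles; "qd": joint speeds; "joint_efforts": joint torques, N m; "tool_pos": TCP position; "tcp_rot": TCP orientation; "ft_force": force on the tool from outside, world axes, zero at the start; "wrist_torque": the same for the moment, N m; "finger_gap": finger opening in mm; "grip_force": force on a finger pad.
Only numpy, scipy, OpenCV 4.12 (cv2) and the standard library are available. Lean on these libraries where they do the work, as an engineer would, in place of code of your own. Each camera call takes 0.05 s, during which the arm holds its last target. There are 200 camera calls.

## Working session

There is one attempt and no reset: what is moved stays moved. The work goes in short steps, Python scripts to look and compute and a tool call to move; the robot and the scene stay as the last step left them, time stands still between calls to the robot, and variables do not carry over. Pictures are saved under pics/ and viewed, at most 10 in all, crops included, and the job is handed in when it is done.

Besides the shell and the picture viewer there is one more tool, called after "Request:" as name(argument=value, ...) on one line, values as JSON. apply_moves: Moves the arm, as the interface text tells. Its arguments: {"type":"object","properties":{"steps":{"type":"array"},"squeeze":{"type":"number"}},"required":["steps"]}

```bash
mkdir -p pics; python3 - <<'E'
from bench import r
import cv2,numpy as np,pickle
s=r.sense();print(s)
d={n:r.snapshot(n) for n in("side","top","wrist")}
pickle.dump((s,d),open('s0.pkl','wb'))
for n in("side","top"):
    cv2.imwrite(f'pics/{n}0.png',d[n]['color']);print(n,d[n]['mtx'],d[n]['T'].round(3))
print(d['wrist']['hand_eye'])
E
```

```text
{'time': 0.0, 'joint_pos': array([ 5.91622802e+01,  7.51540550e+00,  8.53284716e+01,  4.54452973e-04,
        8.72610620e+01, -4.89170956e+00]), 'qd': array([-0.01923141, -0.11147628, -0.00208037, -0.05040727,  0.07137379,
       -0.03456751]), 'joint_efforts': array([ 3.23060622e-04, -5.69400179e+01, -5.00548804e+01,  2.98228292e-05,
        1.44785739e-02,  6.09049084e-05]), 'tool_pos': array([262.20138669, 539.07625768, 230.24906535]), 'tcp_rot': array([-1.79895482e+02, -9.40068006e-03,  1.54053959e+02]), 'ft_force': array([-0.02826556, -0.50156735, -0.61412489]), 'wrist_torque': array([ 0.07761606, -0.01795792,  0.01644686]), 'grip_force': 0.0, 'finger_gap': 85.61371744776639}
side [[409.1447765    0.         313.81264476]
 [  0.         409.1447765  201.18439867]
 [  0.           0.           1.        ]] [[-5.05000e-01 -3.57000e-01  7.86000e-01 -2.63440e+02]
 [-8.63000e-01  1.98000e-01 -4.64000e-01  6.66422e+02]
 [ 1.00000e-02 -9.13000e-01 -4.08000e-01  4.66677e+02]
 [ 0.00000e+00  0.00000e+00  0.00000e+00  1.00000e+00]]
top [[517.60939793   0.         318.84210665]
 [  0.         517.60939793 204.02225108]
 [  0.           0.           1.        ]] [[-5.000000e-03 -9.940000e-01  1.090000e-01  3.013420e+02]
 [-1.000000e+00  6.000000e-03  6.000000e-03  2.518090e+02]
 [-7.000000e-03 -1.090000e-01 -9.940000e-01  1.508841e+03]
 [ 0.000000e+00  0.000000e+00  0.000000e+00  1.000000e+00]]
[[ 8.78785249e-04 -9.64168200e-01 -2.65290236e-01  6.72816056e+01]
 [ 9.99999613e-01  8.60060041e-04  1.86747796e-04 -1.10003368e+00]
 [ 4.81092441e-05 -2.65290297e-01  9.64168583e-01 -1.41703634e+02]
 [ 0.00000000e+00  0.00000000e+00  0.00000000e+00  1.00000000e+00]]
```

View pics/top0.png

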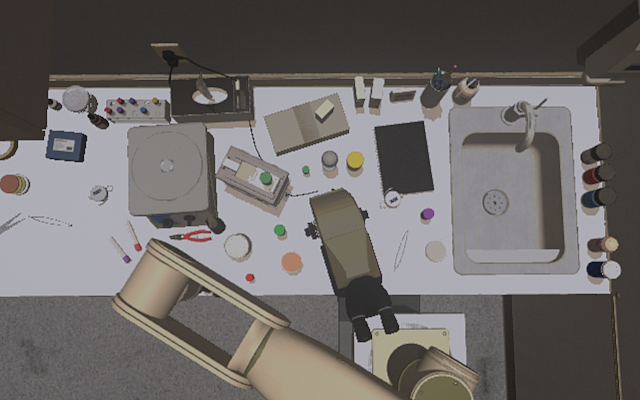

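View pics/side0.png

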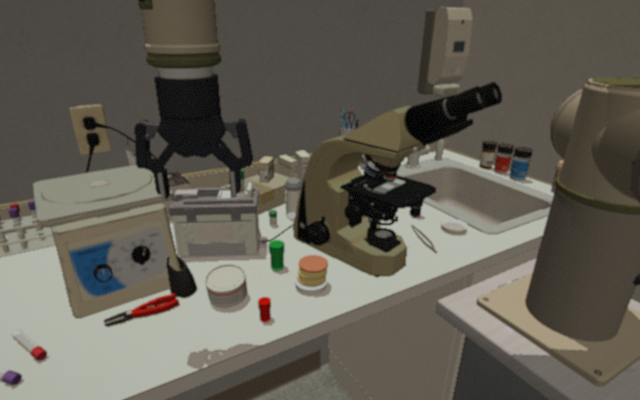

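```bash
python3 - <<'E'
import cv2,numpy as np,pickle
s,d=pickle.load(open('s0.pkl','rb'))
c=d['top']['color'][135:220,200:380]
a=cv2.resize(c,(720,340),interpolation=cv2.INTER_CUBIC)
b=cv2.resize(d['side']['color'][170:280,150:310],(378,260),interpolation=cv2.INTER_CUBIC)
w=cv2.resize(d['wrist']['color'],(416,260))
cv2.imwrite('pics/a.png',np.vstack([cv2.copyMakeBorder(a,0,0,0,74,0),np.hstack([b,w])]))
E
```

```text
(no output)
```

View pics/a.png

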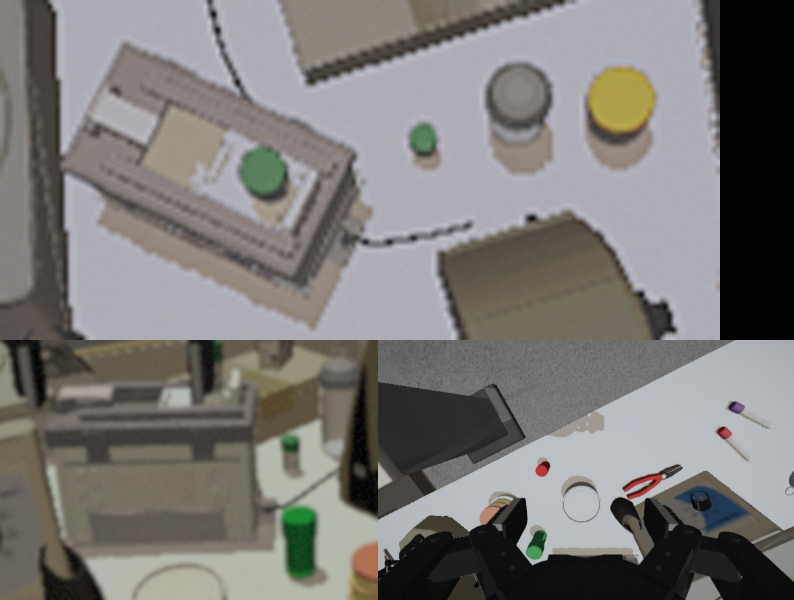

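Candidates for the vial: the pale-green-capped one on the gate at top-view (265,178); the same style but small on the bench at (306,170); a bright green one at (280,230); a red one at (250,277). The crop shows the pale-green-capped one standing on the white gate, larger of its pair, so that is the vial. The grey jar (330,158) and yellow-capped vial (355,160) are bystanders.

```bash
cat > h.py <<'E'
import numpy as np,cv2
def cloud(D,T=None):
    K=D['mtx'];T=D['T'] if T is None else T;z=D['depth'].astype(float);v,u=np.mgrid[:z.shape[0],:z.shape[1]]
    P=np.stack([(u-K[0,2])/K[0,0]*z,(v-K[1,2])/K[1,1]*z,z],-1)
    return P@T[:3,:3].T+T[:3,3]
def ray(D,uv,h,T=None):
    T=D['T'] if T is None else T
    d=T[:3,:3]@np.linalg.inv(D['mtx'])@np.array([*uv,1.]);o=T[:3,3];return o+d*(h-o[2])/d[2]
E
python3 - <<'E'
import pickle
from h import *
s,d=pickle.load(open('s0.pkl','rb'));D=d['top'];P=cloud(D);z=P[...,2]
roi=np.zeros(z.shape,np.uint8);roi[135:220,205:300]=1
m=((z>108)&(z<132)&(roi>0)).astype(np.uint8)
n,l,st,_=cv2.connectedComponentsWithStats(m);k=1+st[1:,4].argmax();print(st[k])
# outline: rays onto lid plane
c=max(cv2.findContours((l==k).astype(np.uint8),0,2)[0],key=cv2.contourArea)[:,0]
Q=np.array([ray(D,p,118)[:2] for p in c],np.float32);print('lid',cv2.minAreaRect(Q))
print('lid z',np.median(z[l==k]))
hsv=cv2.cvtColor(D['color'],cv2.COLOR_BGR2HSV)
g=(cv2.inRange(hsv,(45,60,40),(85,255,255))>0)&(roi>0)
n,l2,st,ce=cv2.connectedComponentsWithStats(g.astype(np.uint8));k=1+st[1:,4].argmax()
gm=(l2==k);print('cap px',st[k],ce[k],'z',np.median(z[gm]))
t=gm&(z>170);print('cap top med',P[t].mean(0),t.sum(), 'ray',ray(D,ce[k],180.5))
(cc,rr)=cv2.minEnclosingCircle(np.argwhere(gm)[:,::-1].astype(np.float32));print(cc,rr)
for nm,u,v in(('grey',330,158),('yel',355,160)):print(nm,P[v,u])
# tall obstacles
for name,a in(('z>150 near container',(150,))):pass
E
```

```text
[ 215  146   74   59 1794]
lid ((533.5366821289062, 443.7442626953125), (179.2954864501953, 100.41671752929688), 64.43412780761719)
lid z 119.92982217394251
cap px [260 172  12  12  99] [265.36363636 177.42424242] z 179.16896732164264
cap top med [516.74028536 398.69117359 179.52438128] 98 ray [516.72076712 398.54257862 180.5       ]
(265.5, 177.5) 5.700977325439453
grey [582.62965377 228.98503703 101.82210625]
yel [584.07326983 157.56861372  63.52356796]Traceback (most recent call last):
  File "<stdin>", line 19, in <module>
ValueError: too many values to unpack (expected 2)
```

```bash
python3 - <<'E'
import pickle
from h import *
s,d=pickle.load(open('s0.pkl','rb'));D=d['top'];P=cloud(D)
c=np.array([533.5,443.7]);a=np.radians(64.43);X=np.array([np.cos(a),np.sin(a)]);Y=np.array([-X[1],X[0]])
for n,p in dict(vial=(516.7,398.6),jar=(582.6,229),tv=(584,157.6)).items():
    q=np.array(p)-c;print(n,q@X,q@Y,'bearing',np.degrees(np.arctan2(p[1],p[0])),np.hypot(*p))
for n,(u0,v0,u1,v1) in dict(scope=(305,188,400,340),box=(125,120,216,230),bench=(262,92,352,155)).items():
    q=P[v0:v1,u0:u1].reshape(-1,3);q=q[(q[:,2]>60)&(q[:,2]<700)&(q[:,0]>0)]
    print(n,q.min(0).round(),q.max(0).round())
    for h in(100,150,200,250,300):
        k=q[q[:,2]>h]
        if len(k):e=k[:,:2]-c;print(h,k.min(0).round(),k.max(0).round(),'binframe x',(e@X).min().round(),(e@X).max().round(),'bearing max',np.degrees(np.arctan2(k[:,1],k[:,0])).max().round(1))
def stepto(p,yaw):
    from scipy.spatial.transform import Rotation as R
    R0=R.from_euler('xyz',s['tcp_rot'],degrees=True);return R0.inv().apply(np.array(p)-s['tool_pos']).round(1)
print(stepto([516.7,398.6,230],0))
E
```

```text
vial -47.93395142160001 -4.311183261204043 bearing 37.64781926171605 652.5801483342871
jar -172.4797680936367 -136.9584958969881 bearing 21.45808083205059 625.9902235658318
tv -236.28249626923233 -169.03858126705933 bearing 15.102259428932514 604.8915274658755
scope [131.  89.  60.] [502. 300. 642.]
100 [131.  89. 100.] [491. 285. 642.] binframe x -486.0 -176.0 bearing max 58.3
150 [131.  89. 150.] [479. 282. 642.] binframe x -486.0 -183.0 bearing max 58.3
200 [131.  89. 200.] [461. 282. 642.] binframe x -486.0 -197.0 bearing max 58.3
250 [131.  89. 250.] [426. 282. 642.] binframe x -486.0 -222.0 bearing max 58.3
300 [131.  89. 300.] [334. 282. 642.] binframe x -486.0 -292.0 bearing max 58.3
box [393. 543.  60.] [668. 767. 198.]
100 [404. 543. 100.] [668. 767. 198.] binframe x 52.0 339.0 bearing max 60.5
150 [418. 544. 159.] [668. 767. 198.] binframe x 52.0 339.0 bearing max 60.5
bench [592. 169.  60.] [775. 417. 127.]
100 [592. 220. 100.] [743. 273. 127.] binframe x -175.0 -78.0 bearing max 22.2
[-2.903e+02 -1.500e+01  2.000e-01]
```

Request:
apply_moves(steps=[[1, -36, -2, 0, 0, 0, 0], [1, -36, -2, 0, 0, 0, 0], [1, -36, -2, 0, 0, 0, 0], [1, -36, -2, 0, 0, 0, 0], [1, -36, -2, 0, 0, 0, 0], [1, -36, -2, 0, 0, 0, 0], [1, -36, -2, 0, 0, 0, 0], [1, -38, -1, 0, 0, 0, 0]])

```text
time: 0.95
tool_pos: [517.6, 398.3, 230.9]
tcp_rot: [-180.0, -0.0, 154.1]
ft_force: [0.1, 0.5, 0.5]
finger_gap: 85.3
grip_force: 0.0
```

Request:
apply_moves(steps=[[1, 0, 0, 0, 0, 0, 1], [1, 0, 0, 0, 0, 0, 1], [1, 0, 0, 0, 0, 0, 1], [1, 0, 0, 0, 0, 0, 1], [1, 0, 0, 0, 0, 0, 1], [1, 0, 0, 0, 0, 0, 1], [1, 0, 0, 0, 0, 0, 1], [1, 0, 0, 0, 0, 0, 1]])

```text
time: 1.75
tool_pos: [516.5, 399.0, 230.7]
tcp_rot: [-179.9, 0.0, 113.9]
ft_force: [0.2, -0.9, 0.4]
finger_gap: 85.0
grip_force: 0.0
```

Request:
apply_moves(steps=[[1, 0, 0, 0, 0, 0, 1], [1, 0, 0, 0, 0, 0, 1], [1, 0, 0, 0, 0, 0, 1], [1, 0, 0, 0, 0, 0, 1], [1, 0, 0, 0, 0, 0, 1], [1, 0, 0, 0, 0, 0, 1], [1, 0, 0, 0, 0, 0, 1], [1, 0, 0, 0, 0, 0, 1]])

```text
time: 2.55
tool_pos: [516.5, 399.1, 230.8]
tcp_rot: [-180.0, 0.0, 73.9]
ft_force: [-0.1, 0.3, 0.5]
finger_gap: 85.3
grip_force: 0.0
```

Request:
apply_moves(steps=[[1, 0, 0, 0, 0, 0, 1], [1, 0, 0, 0, 0, 0, 0.9], [1, 0, 0, 0, 0, 0, 0], [1, 0, 0, 0, 0, 0, 0], [1, 0, 0, 0, 0, 0, 0], [1, 0, 0, 0, 0, 0, 0], [1, 0, 0, 0, 0, 0, 0], [1, 0, 0, 0, 0, 0, 0]])

```text
time: 3.35
tool_pos: [516.7, 399.2, 231.3]
tcp_rot: [-180.0, 0.0, 64.6]
ft_force: [0.7, 0.2, -0.1]
finger_gap: 85.2
grip_force: 0.0
```

```bash
cat >> h.py <<'E'
from scipy.spatial.transform import Rotation as R
def wristT(s,W):
    T=np.eye(4);T[:3,:3]=R.from_euler('xyz',s['tcp_rot'],degrees=True).as_matrix();T[:3,3]=s['tool_pos'];return T@W['hand_eye']
E
python3 - <<'E'
from bench import r
from h import *
import pickle
s=r.sense();W=r.snapshot('wrist');pickle.dump((s,W),open('w1.pkl','wb'))
print(s['tool_pos'],s['tcp_rot'],s['finger_gap'],s['time'],s['joint_pos'])
cv2.imwrite('pics/w1.png',W['color']);T=wristT(s,W);P=cloud(W,T)
for z0,z1 in((170,190),(135,150),(122,130)):
    m=(P[...,2]>z0)&(P[...,2]<z1)&(W['depth']>0);q=P[m];print(z0,m.sum(),q.min(0),q.max(0),q.mean(0))
E
```

```text
[516.6810107  399.18578363 231.27872686] [-1.79999588e+02  2.28256167e-03  6.45784955e+01] 85.18255593655176 3.35 [ 3.31924502e+01  1.56424579e+01  7.60015044e+01 -8.37671452e-04
  8.83582007e+01  5.86139788e+01]
170 8557 [428.03814063 379.2664973  170.01713172] [532.25761123 581.08440328 187.2290007 ] [472.0109794  522.25802642 181.94758479]
135 353 [451.93651695 361.12015984 135.03569696] [530.13155614 556.75303449 149.9521949 ] [501.83760378 411.85138011 140.69189978]
122 7253 [439.69992698 266.66160844 122.00061455] [593.62741503 559.19338992 129.99953806] [528.05255681 442.06545088 125.10521892]
```

View pics/w1.png

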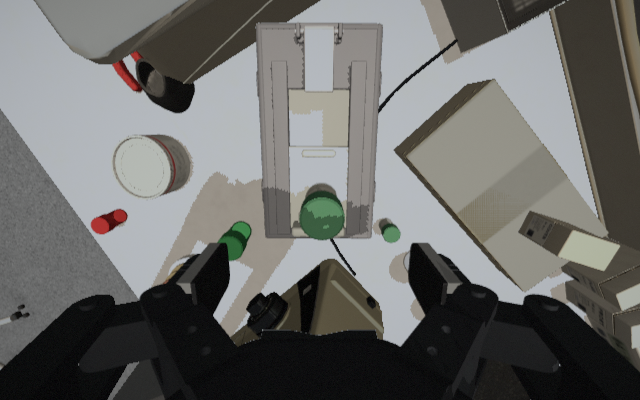

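The wrist view shows the vial cap at (322,215), the mouth at (318,118) and the catch at (318,55), with the container square to the tool. I'll measure cap, mouth and lid from here.

```bash
python3 - <<'E'
import pickle
from h import *
s,W=pickle.load(open('w1.pkl','rb'));T=wristT(s,W);P=cloud(W,T);z=P[...,2]
B=np.zeros(z.shape,bool);B[180:245,295:350]=1
m=B&(z>174)&(z<188);q=P[m];print('captop z',np.median(q[:,2]));
(u,v),rad=cv2.minEnclosingCircle(np.argwhere(m)[:,::-1].astype(np.float32));print('cap',u,v,rad,ray(W,(u,v),180.5,T),q.mean(0))
L=np.zeros(z.shape,np.uint8);L[10:250,245:395]=1
m=((z>108)&(z<134)&(L>0)).astype(np.uint8);n,l,st,_=cv2.connectedComponentsWithStats(m);k=1+st[1:,4].argmax();print(st[k])
cn=max(cv2.findContours((l==k).astype(np.uint8),0,2)[0],key=cv2.contourArea)[:,0]
Q=np.array([ray(W,p,118,T)[:2] for p in cn],np.float32);print(cv2.minAreaRect(Q))
m=((z<100)&(L>0)).astype(np.uint8);m[:80]=0;m[155:]=0;m[:,:275]=0;m[:,:275]=0;m[:,362:]=0
n,l,st,ce=cv2.connectedComponentsWithStats(m);k=1+st[1:,4].argmax();print('mouth px',st[k],ce[k])
x,y,w,h,_=st[k];print('mouth',ray(W,(x+(w-1)/2,y+(h-1)/2),118,T), ray(W,(x-.5,y+h/2),118,T),ray(W,(x+w-.5,y+h/2),118,T))
E
```

```text
captop z 179.5157527393899
cap 321.5 217.8333282470703 22.98439598083496 [517.43182065 396.37831791 180.5       ] [517.12952383 395.74712624 179.38031234]
[  255    23   128   216 19856]
((535.1180419921875, 439.033203125), (176.05455017089844, 99.02981567382812), 64.37784576416016)
mouth px [ 289   90   60   57 3288] [318.36526764 118.4622871 ]
mouth [543.13644946 455.43417801 118.        ] [520.74646475 465.61251413 118.        ] [565.1837938  444.54003122 118.        ]
```

Request:
apply_moves(steps=[[1, -2, 1.5, 10, 0, 0, 0], [1, 0, 0, 14, 0, 0, 0], [1, 0, 0, 14, 0, 0, 0], [1, 0, 0, 14, 0, 0, 0], [1, 0, 0, 14, 0, 0, 0], [1, 0, 0, 14, 0, 0, 0], [1, 0, 0, 0, 0, 0, 0], [1, 0, 0, 0, 0, 0, 0]])

```text
time: 4.2
tool_pos: [517.0, 396.6, 150.8]
tcp_rot: [-180.0, 0.0, 64.6]
ft_force: [0.3, 0.9, 1.4]
finger_gap: 85.1
grip_force: 0.0
```

Request:
apply_moves(steps=[[-1, 0, 0, 0, 0, 0, 0], [-1, 0, 0, 0, 0, 0, 0], [-1, 0, 0, 0, 0, 0, 0], [-1, 0, 0, 0, 0, 0, 0], [-1, 0, 0, 0, 0, 0, 0], [-1, 0, 0, 0, 0, 0, 0], [-1, 0, 0, 0, 0, 0, 0], [-1, 0, 0, 0, 0, 0, 0]], squeeze=25)

```text
time: 5.0
tool_pos: [517.5, 397.0, 151.9]
tcp_rot: [180.0, -0.1, 64.6]
ft_force: [0.5, -0.2, 4.5]
finger_gap: 30.3
grip_force: 25.8
```

Request:
apply_moves(steps=[[-1, 0, 0, -5, 0, 0, 0], [-1, 0, 0, -10, 0, 0, 0], [-1, 0, 0, -10, 0, 0, 0], [-1, 0, 0, -10, 0, 0, 0], [-1, 0, 0, -5, 0, 0, 0], [-1, 0, 0, 0, 0, 0, 0], [-1, 0, 0, 0, 0, 0, 0], [-1, 0, 0, 0, 0, 0, 0]])

```text
time: 5.8
tool_pos: [516.9, 396.5, 190.6]
tcp_rot: [-180.0, 0.1, 64.6]
ft_force: [0.5, -0.7, -0.7]
finger_gap: 30.3
grip_force: 25.5
```

```bash
python3 - <<'E'
from bench import r
from h import *
import pickle
s=r.sense();W=r.snapshot('wrist');S=r.snapshot('side');pickle.dump((s,W,S),open('w2.pkl','wb'))
print(s['tool_pos'],s['finger_gap'],s['grip_force'])
a=W['color'][:, 160:480];b=cv2.resize(S['color'][100:280,130:290],None,fx=2.22,fy=2.22)
cv2.imwrite('pics/w2.png',np.hstack([a,b[:400]]))
T=wristT(s,W);P=cloud(W,T);z=P[...,2]
m=((z<100)).astype(np.uint8);m[:40]=0;m[240:]=0;m[:,:280]=0;m[:,365:]=0
n,l,st,ce=cv2.connectedComponentsWithStats(m);print(st[1:][st[1:,4]>200])
k=1+st[1:,4].argmax();x,y,w,h,_=st[k];print(ray(W,(x+(w-1)/2,y+(h-1)/2),118,T))
E
```

```text
[516.85434022 396.51976177 190.57351496] 30.31135210048672 25.498748123645782
[[ 281   82   72   67 4633]]
[543.18981542 455.67015856 118.        ]
```

View pics/w2.png

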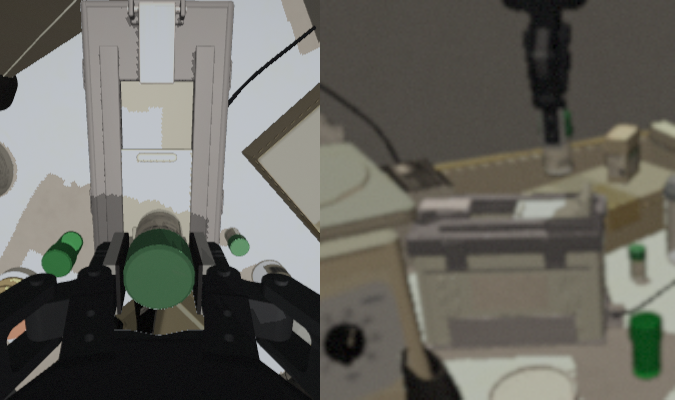

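The pictures show the vial held upright between the pads (crop pixel 160,265) and the gate unmoved. The mouth measures the same as before, so I'll carry the vial across and lower it.

Request:
apply_moves(steps=[[-1, 5, -1.5, 0, 0, 0, 0], [-1, 15, 0, 0, 0, 0, 0], [-1, 20, 0, 0, 0, 0, 0], [-1, 15, 0, 0, 0, 0, 0], [-1, 7, 0, 0, 0, 0, 0], [-1, 3, 0, 0, 0, 0, 0], [-1, 0, 0, 0, 0, 0, 0], [-1, 0, 0, 0, 0, 0, 0]])

```text
time: 6.7
tool_pos: [543.6, 455.7, 191.2]
tcp_rot: [-180.0, 0.0, 64.5]
ft_force: [-0.6, -0.2, -1.2]
finger_gap: 30.4
grip_force: 25.5
```

Request:
apply_moves(steps=[[-1, 0, 0, 8, 0, 0, 0], [-1, 0, 0, 10, 0, 0, 0], [-1, 0, 0, 10, 0, 0, 0], [-1, 0, 0, 10, 0, 0, 0], [-1, 0, 0, 8, 0, 0, 0], [-1, 0, 0, 4, 0, 0, 0], [-1, 0, 0, 0, 0, 0, 0], [-1, 0, 0, 0, 0, 0, 0]])

```text
time: 7.5
tool_pos: [543.9, 456.2, 141.6]
tcp_rot: [180.0, -0.0, 64.6]
ft_force: [-0.4, -0.0, 0.0]
finger_gap: 30.3
grip_force: 25.5
```

Request:
apply_moves(steps=[[1, 0, 0, 0, 0, 0, 0], [1, 0, 0, 0, 0, 0, 0], [1, 0, 0, 0, 0, 0, 0], [1, 0, 0, 0, 0, 0, 0], [1, 0, 0, 0, 0, 0, 0], [1, 0, 0, -10, 0, 0, 0], [1, 0, 0, -25, 0, 0, 0], [1, 0, 0, -25, 0, 0, 0]])

```text
time: 8.3
tool_pos: [543.4, 455.8, 201.9]
tcp_rot: [-180.0, 0.1, 64.6]
ft_force: [0.7, -0.4, -0.5]
finger_gap: 85.3
grip_force: 0.0
```

Request:
apply_moves(steps=[[-1, -10, 0, 0, 0, 0, 0], [-1, -20, 0, 0, 0, 0, 0], [-1, -25, 0, 0, 0, 0, 0], [-1, -25, 0, 0, 0, 0, 0], [-1, -25, 0, 0, 0, 0, 0], [-1, -20, 0, 0, 0, 0, 0], [-1, -8, 0, 0, 0, 0, 0], [-1, 0, 0, 0, 0, 0, 0]])

```text
time: 9.1
tool_pos: [486.8, 335.6, 202.2]
tcp_rot: [180.0, -0.1, 64.5]
ft_force: [0.6, 0.4, 0.2]
finger_gap: -0.2
grip_force: 0.0
```

```bash
python3 - <<'E'
from bench import r
from h import *
import pickle
s=r.sense();W=r.snapshot('wrist');pickle.dump((s,W),open('w3.pkl','wb'))
print(s['tool_pos'],s['tcp_rot'],s['finger_gap'],s['time'])
cv2.imwrite('pics/w3.png',W['color'])
T=wristT(s,W);P=cloud(W,T)
m=(P[...,2]>136)&(P[...,2]<147);m[:,:270]=0;m[:,370:]=0;q=P[m];print(m.sum(),np.argwhere(m).mean(0),q.mean(0),np.median(q,0))
E
```

```text
[486.78468382 335.59530192 202.23960077] [ 1.79961764e+02 -5.41942049e-02  6.45087310e+01] -0.225443226742807 9.1
833 [151.04201681 317.3757503 ] [503.86198081 373.50183678 141.08411025] [503.98655288 373.45902372 141.25415171]
```

View pics/w3.png

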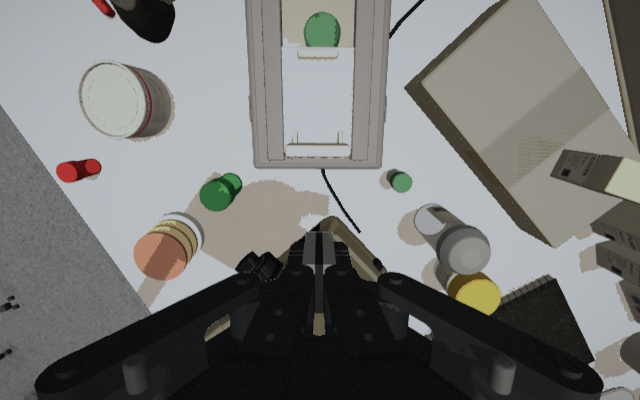

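The vial stands inside the container under the mouth (322,30), and the thumb bar is at (317,151). Next I'll lower the shut fingers behind the bar.

Request:
apply_moves(steps=[[-1, 0, -1, 8, 0, 0, 0], [-1, 0, 0, 15, 0, 0, 0], [-1, 0, 0, 20, 0, 0, 0], [-1, 0, 0, 15, 0, 0, 0], [-1, 0, 0, 10, 0, 0, 0], [-1, 0, 0, 4, 0, 0, 0], [-1, 0, 0, 0, 0, 0, 0], [-1, 0, 0, 0, 0, 0, 0]])

```text
time: 9.95
tool_pos: [486.2, 336.7, 130.0]
tcp_rot: [180.0, -0.0, 64.6]
ft_force: [-0.3, 0.6, 0.6]
finger_gap: 0.3
grip_force: 0.0
```

Request:
apply_moves(steps=[[-1, 6, 0, 0, 0, 0, 0], [-1, 8, 0, 0, 0, 0, 0], [-1, 6, 0, 0, 0, 0, 0], [-1, 4, 0, 0, 0, 0, 0], [-1, 4, 0, 0, 0, 0, 0], [-1, 4, 0, 0, 0, 0, 0], [-1, 4, 0, 0, 0, 0, 0], [-1, 4, 0, 0, 0, 0, 0]])

```text
time: 10.75
tool_pos: [502.7, 372.0, 129.3]
tcp_rot: [-180.0, 0.1, 64.5]
ft_force: [-2.5, -4.2, 3.2]
finger_gap: -0.1
grip_force: 2.7
```

Request:
apply_moves(steps=[[-1, 5, 0, 0, 0, 0, 0], [-1, 5, 0, 0, 0, 0, 0], [-1, 5, 0, 0, 0, 0, 0], [-1, 5, 0, 0, 0, 0, 0], [-1, 5, 0, 0, 0, 0, 0], [-1, 5, 0, 0, 0, 0, 0], [-1, 5, 0, 0, 0, 0, 0], [-1, 5, 0, 0, 0, 0, 0]])

```text
time: 11.55
tool_pos: [519.9, 407.8, 129.2]
tcp_rot: [-180.0, 0.1, 64.5]
ft_force: [-5.7, -12.5, 6.2]
finger_gap: 0.1
grip_force: 7.3
```

Request:
apply_moves(steps=[[-1, 2, 0, 0, 0, 0, 0], [-1, 2, 0, 0, 0, 0, 0], [-1, 2, 0, 0, 0, 0, 0], [-1, 1, 0, 0, 0, 0, 0], [-1, 1, 0, 0, 0, 0, 0], [-1, 0, 0, 0, 0, 0, 0], [-1, 0, 0, 0, 0, 0, 0], [-1, 0, 0, 0, 0, 0, 0]])

```text
time: 12.35
tool_pos: [523.3, 414.8, 129.2]
tcp_rot: [-180.0, 0.1, 64.5]
ft_force: [-3.4, -6.5, 4.3]
finger_gap: -0.2
grip_force: 3.5
```

Request:
apply_moves(steps=[[-1, 1, 0, 0, 0, 0, 0], [-1, 1, 0, 0, 0, 0, 0], [-1, 1, 0, 0, 0, 0, 0], [-1, 0, 0, 0, 0, 0, 0], [-1, 0, 0, 0, 0, 0, 0], [-1, 0, 0, 0, 0, 0, 0], [-1, 0, 0, 0, 0, 0, 0], [-1, 0, 0, 0, 0, 0, 0]])

```text
time: 13.15
tool_pos: [524.9, 418.3, 129.2]
tcp_rot: [180.0, 0.0, 64.5]
ft_force: [-1.1, -3.8, 2.2]
finger_gap: 0.1
grip_force: 2.5
```

Request:
apply_moves(steps=[[-1, 1, 0, 0, 0, 0, 0], [-1, 1, 0, 0, 0, 0, 0], [-1, 0, 0, 0, 0, 0, 0], [-1, 0, 0, 0, 0, 0, 0], [-1, 0, 0, 0, 0, 0, 0], [-1, 0, 0, 0, 0, 0, 0], [-1, 0, 0, 0, 0, 0, 0], [-1, 0, 0, 0, 0, 0, 0]])

```text
time: 13.95
tool_pos: [525.1, 418.8, 129.2]
tcp_rot: [-180.0, 0.2, 64.5]
ft_force: [-6.2, -11.3, 6.5]
finger_gap: 0.2
grip_force: 6.4
```

Request:
apply_moves(steps=[[-1, 1, 0, 0, 0, 0, 0], [-1, 1, 0, 0, 0, 0, 0], [-1, 0, 0, 0, 0, 0, 0], [-1, 0, 0, 0, 0, 0, 0], [-1, 0, 0, 0, 0, 0, 0], [-1, 0, 0, 0, 0, 0, 0], [-1, 0, 0, 0, 0, 0, 0], [-1, 0, 0, 0, 0, 0, 0]])

```text
time: 14.75
tool_pos: [525.2, 418.9, 129.1]
tcp_rot: [-179.9, 0.4, 64.5]
ft_force: [-10.4, -19.8, 12.1]
finger_gap: -0.1
grip_force: 11.4
```

The force rises with no motion after 90.9 mm, against 90.6 mm expected, so the gate is at its stop. I'll back off and check.

Request:
apply_moves(steps=[[-1, -5, 0, 0, 0, 0, 0], [-1, -10, 0, 0, 0, 0, 0], [-1, -20, 0, 0, 0, 0, 0], [-1, -20, 0, -20, 0, 0, 0], [-1, -10, 0, -30, 0, 0, 0], [-1, 0, 0, -20, 0, 0, 0], [-1, 0, 0, 0, 0, 0, 0], [-1, 0, 0, 0, 0, 0, 0]])

```text
time: 15.55
tool_pos: [498.8, 363.8, 199.5]
tcp_rot: [180.0, -0.1, 64.6]
ft_force: [-0.5, -0.6, 0.1]
finger_gap: 0.0
grip_force: 0.0
```

```bash
python3 - <<'E'
from bench import r
from h import *
s=r.sense();W=r.snapshot('wrist');t=r.snapshot('top')
cv2.imwrite('pics/w4.png',np.vstack([W['color'][:280],cv2.resize(t['color'][135:235,200:400],(640,320))]))
T=wristT(s,W);P=cloud(W,T)
m=(P[...,2]>137)&(P[...,2]<147);m[:,:270]=0;m[:,370:]=0
n,l,st,ce=cv2.connectedComponentsWithStats(m.astype(np.uint8));k=1+st[1:,4].argmax();q=P[l==k]
p=q.mean(0);print(s['tool_pos'],s['ft_force'],st[k],p,'travel',(p[:2]-[503.9,373.3])@[.432,.902])
m=np.zeros(l.shape,bool);m[:110,300:335]=1;q=P[m&(P[...,2]>119)&(P[...,2]<150)];print('tongue z pct',np.percentile(q[:,2],[5,50,95,99]))
E
```

```text
[498.75598452 363.83500552 199.52703779] [-0.47977276 -0.63735507  0.06527525] [286  94  69  15 919] [531.19777487 430.31103946 141.28767128] travel 63.21659633998962
tongue z pct [120.62771322 122.12069638 141.61435775 142.3653472 ]
```

View pics/w4.png

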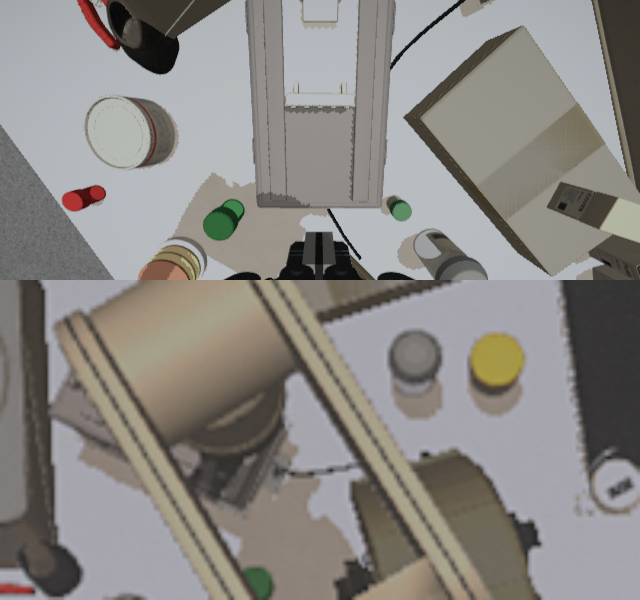

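The gate covers the mouth and the bar is about 63 mm along (320,100). The jar and yellow-capped vial are unmoved. I'll check the catch angle from a little farther ahead.

Request:
apply_moves(steps=[[-1, 10, 0, 0, 0, 0, 0], [-1, 15, 0, -10, 0, 0, 0], [-1, 15, 0, -10, 0, 0, 0], [-1, 10, 0, 0, 0, 0, 0], [-1, 5, 0, 0, 0, 0, 0], [-1, 0, 0, 0, 0, 0, 0], [-1, 0, 0, 0, 0, 0, 0], [-1, 0, 0, 0, 0, 0, 0]])

```text
time: 16.45
tool_pos: [521.9, 412.6, 218.7]
tcp_rot: [-180.0, 0.1, 64.5]
ft_force: [-0.2, 0.2, -1.0]
finger_gap: -0.3
grip_force: 0.0
```

```bash
python3 - <<'E'
from bench import r
from h import *
import pickle
s=r.sense();W=r.snapshot('wrist');s0,W0=pickle.load(open('w1.pkl','rb'))
a=np.radians(64.45);X=np.array([np.cos(a),np.sin(a)]);Y=np.array([-X[1],X[0]])
for n,ss,w in(('start',s0,W0),('now',s,W)):
    P=cloud(w,wristT(ss,w)).reshape(-1,3);e=P[:,:2]-[535.3,439.1];x,y=e@X,e@Y
    print(n,[(x0,np.median(P[(abs(x-x0)<3)&(abs(y)<8)&(P[:,2]>100),2]).round(1)) for x0 in range(-30,86,6)])
    q=P[(x<-20)&(x>-90)&(abs(y)<20)&(P[:,2]>138)&(P[:,2]<145)]
P=cloud(W,wristT(s,W)).reshape(-1,3);e=P[:,:2]-[535.3,439.1];x,y=e@X,e@Y
q=(x<20)&(x>-40)&(abs(y)<20)&(P[:,2]>138)&(P[:,2]<145);print('bar x',x[q].mean(),'expect -9',s['ft_force'])
cv2.imwrite('pics/w5.png',cv2.resize(W['color'][:200,220:420],(600,600)))
E
```

```text
start [(-30, np.float64(122.5)), (-24, np.float64(122.5)), (-18, np.float64(121.6)), (-12, np.float64(126.5)), (-6, np.float64(123.5)), (0, np.float64(nan)), (6, np.float64(nan)), (12, np.float64(nan)), (18, np.float64(nan)), (24, np.float64(373.0)), (30, np.float64(nan)), (36, np.float64(130.8)), (42, np.float64(130.9)), (48, np.float64(131.1)), (54, np.float64(131.0)), (60, np.float64(131.0)), (66, np.float64(131.1)), (72, np.float64(131.1)), (78, np.float64(131.1)), (84, np.float64(130.2))]
now [(-30, np.float64(255.5)), (-24, np.float64(256.7)), (-18, np.float64(299.0)), (-12, np.float64(301.8)), (-6, np.float64(136.5)), (0, np.float64(121.6)), (6, np.float64(121.6)), (12, np.float64(121.7)), (18, np.float64(121.7)), (24, np.float64(121.8)), (30, np.float64(121.8)), (36, np.float64(360.3)), (42, np.float64(131.0)), (48, np.float64(131.0)), (54, np.float64(131.0)), (60, np.float64(131.0)), (66, np.float64(131.0)), (72, np.float64(131.0)), (78, np.float64(131.1)), (84, np.float64(122.4))]
bar x -9.097638450816731 expect -9 [-0.20101438  0.18598536 -0.96014698]
  return _methods._mean(a, axis=axis, dtype=dtype,
  ret = ret.dtype.type(ret / rcount)
```

View pics/w5.png

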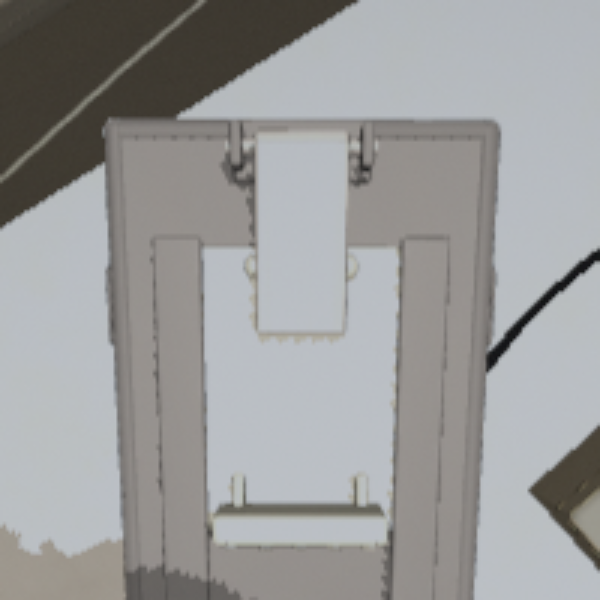

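The catch is flat at 131.0 mm along its whole length, as at the start. The rib is beneath it (ends at 250,265 and 350,265) behind the nose, and the bar is at container x -9.1 mm against -9 expected. I'm handing in.

```bash
python3 -c "
from bench import r
print(r.hand_in())"
```

```text
the job is handed in; nothing more can be done
None
```

The vial is in the sharps container and the gate is home with the catch down behind its rib; the jar and the tall vial were not touched, and I handed the job in at about 16.5 s, though the hand-in call returned no verdict.

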